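Index the casting carousel and load the trimming nest

TASK

Next for trimming is the plain rectangular housing, the casting with straight walls all the way round. Turn the carousel by pushing its upright posts until that housing's bay clicks home squarely in the opening of the guard, then lift the housing out there, set it flat on the nest plate and leave it snug against all three dowel pins (long side on the two, end on the one). Leave the other castings in their bays and do not disturb the loose clamp blocks on the bench.

Things in the scene. Friction and masses are not known exactly. Their poses are not given: they have to be found in the camera images.
- carousel: Fixed base of the carousel. Origin on the turning axis at bench level; -x points out through the middle of the guard's opening, roughly towards the robot; z up. Its guard of grey 7 mm rods (top 129 mm above the bench; rings at radius 62, 120 and 178 mm; legs at radius 178 mm) leaves open overhead only the sector within 62 degrees either side of -x.
- turntable: Turning table of the carousel, origin on the axis at bench level, z up; bays lie along its +-x and +-y axes. Every 90 degrees, when a bay stands in the opening, a spring roller at the back drops between two ridges of the rim (0.5 N m to get in or out; pulls in over the last 3 degrees). Elsewhere 0.06 N m friction; it stays where left. Disc 324 mm across, top at 40 mm; hub 64 mm across, 74 mm high.
- opening (a point): Where the housing's centre is when its bay is in place in the opening: 95 mm from the axis on the carousel's -x axis, 66 mm above the bench; axes as carousel. Each of the four bays (90 degrees apart, one empty) has two 16 mm wide black cross bars with tops at 52 mm, 82 mm apart, with 7 mm lips; castings lie on them, long axis radial. Between the bars the disc is clear for fingers.
- hub (a point): Point on the turning axis at the height of the push posts' tops, 112 mm above the bench, axes as turntable. Four upright push posts stand on the table 145 mm from the axis, half-way between the bays, at 45, 135, 225 and 315 degrees from the table's x axis: 12 mm steel shank, black cap 18 mm across from 76 to 112 mm height. They pass beneath the guard.
- housing_center (a point): Centre of the housing to be trimmed: cast aluminium, 60 x 110 x 28 mm open tray with four straight walls 26 mm high and bosses inside, 0.14 kg. Point half-way up (14 mm above its underside), y along the 110 mm length, x across the 60 mm width, z up. At the start it lies in one of the bays, underside 52 mm above the bench.
- other_a_center (a point): Centre, 14 mm above the underside, of another casting in a bay: 67 x 100 x 28 mm, wall frame narrower than its body, a flange standing out on each side. To be left in its bay.
- other_b_center (a point): Same as other_a, a second such casting in another bay.
- nest: Fixed steel nest plate 160 (x) x 95 (y) x 12 mm; origin at bench level under the middle of the seated housing, x roughly away from the robot. Three steel dowels 10 mm across stand 18 mm above the plate: two at y = -35 mm, x = -40 and +40 mm (long side), one at x = +60 mm, y = 0 (end). Against all three, the housing's centre is at x = y = 0, its length along x, either way round.
- seat (a point): Where the housing's centre is when seated: 26 mm above the bench over the nest's origin, axes as the nest (the plate's top is 14 mm below).
- block_a_center (a point): Loose phenolic clamp block, about 24 x 60 x 29 mm, on the bench beyond the nest; point 10 mm above its underside. Not to be disturbed.
- block_b_center (a point): Loose clamp block, about 25 x 52 x 21 mm, on the bench front left of the carousel. Not to be disturbed.
- block_c_center (a point): Loose clamp block, about 24 x 63 x 28 mm, on the bench front right of the nest. Not to be disturbed.

How it is judged (in metres and radians):
On the way, in this order (a step that is already met when the one before it is completed fails the run):
1. the housing's bay stands in the middle of the guard's opening and the turntable is at rest, the housing still lying in it (x of housing_center in the frame of carousel below -0.08 m and y of housing_center in the frame of carousel between -0.014 and 0.014 m and height (world z) of housing_center below 0.075 m and angular speed of turntable below 0.1 rad/s), for 0.3 s.
2. the housing is lifted clear of its bay in the opening (height (world z) of housing_center above 0.095 m and x of housing_center in the frame of carousel below -0.05 m).
At the end, for the whole second after the job is handed in: The housing lies flat and right way up on the nest plate, at rest, within 3 mm of touching all three dowels (its centre within 3 mm of the seat along and across, its length within 0.05 rad of the nest's x axis, either way round); the other two castings lie in their bays (x of housing_center in the frame of seat between -0.003 and 0.003 m and y of housing_center in the frame of seat between -0.003 and 0.003 m and z of housing_center in the frame of seat between -0.003 and 0.003 m and angle between the y axis of housing_center and the x axis of seat, either way round below 0.05 rad and angle between housing_center's own z axis and vertical below 0.06 rad and linear speed of housing below 0.01 m/s and height (world z) of other_a_center between 0.06 and 0.075 m and horizontal distance between each of other_a_center, other_b_center and carousel below 0.11 m and height (world z) of other_b_center between 0.06 and 0.075 m).
It fails at once if another casting is lifted or knocked out of its bay (height (world z) of any of other_a_center, other_b_center above 0.085 m or horizontal distance between any of other_a_center, other_b_center and carousel above 0.12 m).
It fails at once if a loose clamp block is shoved more than 15 mm (distance of any of block_a_center, block_b_center, block_c_center from where it was at the start of the episode above 0.015 m).
It also fails if it takes over 64 s, if anything falls off the work surface, if the arm or the gripper's body presses on something with over 40 N, if the wrist force passes 120 N, or if a joint passes its speed limit or range.

ROBOT

A 6-joint arm with a two-finger parallel gripper is mounted at the origin on a cart in front of the work surface, level with it; the furniture and walls round the work are solid. World frame = base frame: x ahead of the robot, y to its left, z up, the work surface at z = 0. Lengths are in mm, angles in rad, forces in N, time in s.
With the tool pointing down it reaches from about 300 to 850 mm from the base axis. Payload 5.4 kg.
Tool frame: the origin (TCP) lies midway between the tips of the shut fingers; the grasp point (between the pads) lies 19 mm behind it; y points along the fingers, x is the direction in which the jaws open and shut, and the axes are right-handed (so a half turn about y gives the same grasp; the last joint's range is limited). The gripper opens to 85 mm and grips with 20 to 120 N. Pads are 22 mm wide; open, the fingers measure 114 mm over their backs; the gripper's body (76 mm by 85 mm) begins 54 mm behind the grasp point. The pads swing forward as they close: fully open they stand 13 mm farther back than shut.
Start: joints at [1.042, 0.158, 1.597, -0, 1.386, -0.21], TCP at [180.23, 546.007, 231.299] pointing down, gripper open.
Joint ranges: [-2.91, 2.91], [-0.94, 2.29], [0.18, 2.7], [-1.29, 4.43], [0.17, 2.64], [-3, 3]. Speed limits (rad/s): [2.57, 2.57, 3.14, 3.14, 3.14, 3.14].

INTERFACE

Orientations are given as a rotation vector (axis times angle).
In Python, from rig import state, cams, order, recognise, mark_of gives the robot as it stands.
- The arm moves only by the tool arm_command, never from a script. Its argument "increments" is one flat list of numbers, 5 for each row, row after row: the opening in per cent of the stroke, from 0 (shut) to 100 (fully open), then the shift along the tool's x, y, z in cm, then the turn about the tool's y in degrees. A call has 1 to 20 rows; each row is the pose to reach, as a shift and turn from the pose commanded when the call began, along the tool's axes at that moment; what a row does not reach only later rows make up. A row lasts 1/12 s, in which the tool goes at most 41.7 mm and 7.16 degrees, less where a joint would pass 70% of its speed; a pose out of reach is approached as far as the arm can. A call with a gripper value outside its range is refused whole. The fingers move at their own pace and stop on an object; "newtons" is the grip in N (left out, the last holds). Time passes only in rows, so rows that repeat a pose let the fingers close. It gives the time, the measured TCP pose, the force and the opening at its end, in the units of the state.
- state(): the state, without advancing time (a new reading comes with each control period).
- cams.snapshot(name): name is "side" or "top"; returns a dict with "color" (400x640x3 uint8, red, green, blue), "range_z" (400x640 float32, mm along the optical axis (not along the pixel's ray), 0 where there is no reading), "intrinsics" (3x3 intrinsics, pixels), "rvec" (rotation vector, rad) and "tvec" (3), from world to camera coordinates, as OpenCV has them. Camera axes: x right, y down, z forward; pixel columns grow to the right and rows downward; lengths in mm; the calibration is good to about 2 mm. A picture is of the moment at which its call begins.
- order.job_done(): hands the job in, once; it reports no verdict.
Trained networks look in a picture, given as the dict that the camera call returned (one of the last four; its "shot" number tells which), for a name from the list of things; names that differ only in an ending like _2 or _b are one class to them, and where a whole thing is asked for, a point or a joint stands for the part that bears it (a point fixed in the world has none). Each returns a list of dicts, best first, with "conf" (0 to 1); they miss things now and then, are a little off and sometimes report something else, mostly with a low value. They report only what shows in the picture. A call takes as long as a camera call.
- recognise(picture, label): "centre" ([x, y, z] in mm, in world coordinates, good to about 4 mm: the middle of the surface that is visible of it).
- mark_of(picture, label): "centre" ([x, y, z] in mm, in world coordinates, good to about 4 mm: a listed point, or the origin of a listed thing).
The state is a dict: "t": time; "q": joint angles; "dq": joint speeds; "tau": joint torques, N m; "ee_pos": TCP position; "eef_rot": TCP orientation; "wrist_force": force on the tool from outside, world axes, zero at the start; "moment": the same for the moment, N m; "finger_gap": finger opening in mm.
Only numpy, scipy, OpenCV 4.12 (cv2) and the standard library are available. Lean on these libraries where they do the work, as an engineer would, in place of code of your own. Each camera call takes 0.05 s, during which the arm holds its last target. There are 200 camera calls.

## Working session

There is one attempt and no reset: what is moved stays moved. The work goes in short steps, Python scripts to look and compute and a tool call to move; the robot and the scene stay as the last step left them, time stands still between calls to the robot, and variables do not carry over. Pictures are saved under pics/ and viewed, about 8 in all and at most 12, crops included, and the job is handed in when it is done.

Besides the shell and the picture viewer there is one more tool, called after ">>>" as a command line: name --argument value ..., lists and objects as JSON in quotes. arm_command: Moves the arm, as the interface text tells. Its arguments: {"type":"object","properties":{"increments":{"type":"array"},"newtons":{"type":"number"}},"required":["increments"]}

```bash
ls; mkdir -p pics; python3 - <<'E'
from rig import state, cams, recognise, mark_of
import cv2,numpy as np
s=state();print({k:np.round(v,3) for k,v in s.items()})
for n in ("top","side"):
    p=cams.snapshot(n); cv2.imwrite(f"pics/{n}0.png",p["color"][...,::-1])
    print(n,p["intrinsics"].tolist(),np.round(p["rvec"],3),np.round(p["tvec"],1))
    for l in ["carousel","turntable","opening","hub","housing_center","other_a_center","nest","seat","block_a_center"]:
        print(l,[(np.round(d["centre"],1).tolist(),round(d["conf"],2)) for d in mark_of(p,l)][:4])
E
```

```text
pics
{'t': np.float64(0.0), 'q': array([ 1.042,  0.159,  1.598, -0.   ,  1.386, -0.21 ]), 'dq': array([ 0.   ,  0.   ,  0.002, -0.   ,  0.   ,  0.001]), 'tau': array([ 0.0000e+00, -3.9601e+01, -3.3143e+01, -0.0000e+00,  9.0000e-03,
        0.0000e+00]), 'ee_pos': array([179.933, 545.489, 230.3  ]), 'eef_rot': array([-1.344, -0.97 ,  0.973]), 'wrist_force': array([ 0.443,  0.049, -0.852]), 'moment': array([0.039, 0.072, 0.046]), 'finger_gap': np.float64(85.274)}
top [[424.89074821818133, 0.0, 314.03377125087434], [0.0, 424.89074821818133, 192.85414149122028], [0.0, 0.0, 1.0]] [ 2.131 -2.11   0.214] [  72.2  581.1 1037.7]
carousel []
turntable [([618.2, 250.5, -0.4], 0.56)]
opening [([620.4, 255.4, 113.5], 0.63), ([535.9, 302.9, 70.5], 0.56), ([422.0, 421.1, 10.2], 0.21)]
hub [([621.0, 255.2, 115.8], 0.61)]
housing_center [([701.8, 203.0, 66.1], 0.83)]
other_a_center []
nest []
seat [([467.5, -33.8, 26.0], 0.66)]
block_a_center [([678.4, -58.2, 11.3], 0.62)]
side [[421.3025210384578, 0.0, 321.92036683684864], [0.0, 421.3025210384578, 202.73316688900016], [0.0, 0.0, 1.0]] [ 2.119 -0.426  0.229] [-485.4  211.9  876.4]
carousel [([621.5, 251.7, 112.1], 0.15)]
turntable [([619.9, 254.2, 0.4], 0.71)]
opening []
hub []
housing_center [([699.5, 203.3, 63.2], 0.78)]
other_a_center [([668.0, 336.4, 64.3], 0.88), ([468.1, -34.4, 25.8], 0.3)]
nest [([469.5, -33.5, -1.8], 0.8)]
seat [([465.9, -35.6, 25.4], 0.83), ([701.2, 201.3, 64.7], 0.17)]
block_a_center [([679.0, -52.1, 13.4], 0.64), ([469.3, -30.7, -2.2], 0.3)]
```

View pics/top0.png

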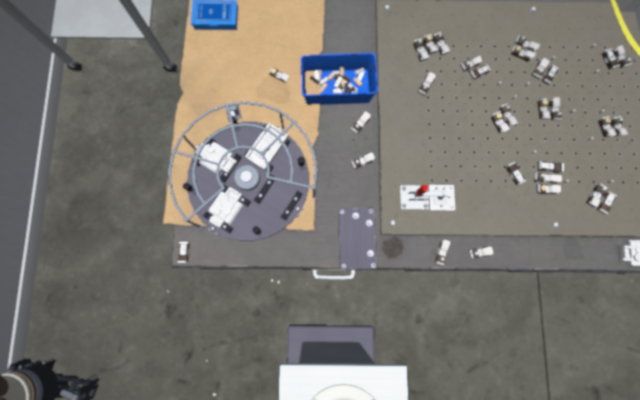

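View pics/side0.png

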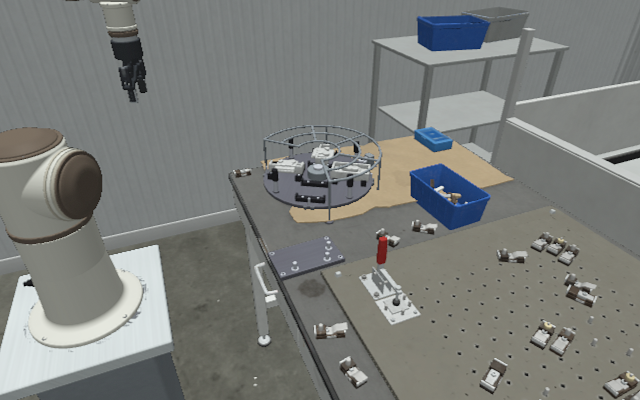

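```bash
cat > h.py <<'E'
import cv2,numpy as np
from rig import state, cams, recognise, mark_of
def P(p): 
    R=cv2.Rodrigues(np.array(p["rvec"],float))[0]; return np.array(p["intrinsics"]),R,np.array(p["tvec"],float).ravel()
def rect(p,z,x0,x1,y0,y1,s):
    "rectified plane z, world x up, y left; s px/mm"
    K,R,t=P(p)
    H=K@np.c_[R[:,0],R[:,1],R[:,2]*z+t]           # (x,y,1)->pix
    A=np.array([[0,-1/s,x1],[-1/s,0,y1],[0,0,1.]]) # out px (u,v)->(x,y)
    return cv2.warpPerspective(p["color"][...,::-1],H@A,(int((y1-y0)*s),int((x1-x0)*s)),flags=cv2.INTER_CUBIC|cv2.WARP_INVERSE_MAP)
def cloud(p):
    K,R,t=P(p); z=p["range_z"].astype(float); v,u=np.indices(z.shape)
    c=np.stack([(u-K[0,2])/K[0,0]*z,(v-K[1,2])/K[1,1]*z,z],-1)
    w=(c-t)@R; w[z==0]=np.nan; return w
E
python3 - <<'E'
from h import *
p=cams.snapshot("top")
a=[rect(p,z,430,810,60,440,1.0) for z in (129,78)]
cv2.imwrite("pics/r1.png",cv2.resize(np.hstack(a),None,fx=1.05,fy=1.05,interpolation=cv2.INTER_CUBIC))
w=cloud(p)
for n,q in (("top",p),("side",cams.snapshot("side"))):
    for l in ["hub","opening","housing_center","other_a_center","seat","block_a_center","turntable"]:
        print(n,l,[(np.round(d["centre"],1).tolist(),round(d["conf"],2)) for d in mark_of(q,l)][:4])
# guard: height 122-135 points
g=w[(w[...,2]>118)&(w[...,2]<136)&(abs(w[...,0]-620)<220)&(abs(w[...,1]-253)<220)][:,:2]
from scipy.optimize import least_squares
def f(c):
    r=np.hypot(*(g-c).T); return np.min(np.abs(r[:,None]-[62,120,178]),1)
o=least_squares(f,[620,253],loss="soft_l1",f_scale=3);c=o.x;print("guard centre",c,len(g))
d=g-c;r=np.hypot(*d.T);an=np.degrees(np.arctan2(d[:,1],d[:,0]))%360
for R in (62,120,178):
    h=np.histogram(an[abs(r-R)<8],36,(0,360))[0];print(R,h)
h=np.histogram(an[((r>75)&(r<108))|((r>132)&(r<166))],72,(0,360))[0];print("spokes",[(i*5,int(k)) for i,k in enumerate(h) if k>2])
# posts
q=w[(w[...,2]>100)&(w[...,2]<117)&(abs(np.hypot(w[...,0]-c[0],w[...,1]-c[1])-145)<14)][:,:2]
print("posts",np.sort(np.round(np.degrees(np.arctan2(*(q-c).T[::-1]))%360)))
E
```

```text
top hub [([618.2, 253.8, 114.1], 0.64)]
top opening []
top housing_center [([699.4, 200.1, 67.7], 0.84), ([422.8, 418.1, 11.9], 0.33)]
top other_a_center [([668.2, 332.6, 63.7], 0.64)]
top seat [([469.2, -33.9, 23.8], 0.86), ([619.9, 253.0, 114.7], 0.19)]
top block_a_center [([679.0, -57.5, 6.4], 0.69)]
top turntable [([535.3, 302.6, 69.4], 0.7), ([617.0, 248.6, 0.7], 0.58)]
side hub [([623.0, 251.1, 111.3], 0.95)]
side opening []
side housing_center [([701.5, 201.8, 63.9], 0.68)]
side other_a_center [([668.5, 337.2, 65.1], 0.78)]
side seat [([469.0, -31.8, 23.6], 0.85)]
side block_a_center []
side turntable [([616.5, 253.6, -1.4], 0.98)]
guard centre [618.70745626 251.33655458] 2329
62 [13 16 14 13 13 12 14 19 12 13 12 12 14  9  0  0  0  0  0  0  0  0  0  0
  0 11 13 14 12 12 12 17 12 13 12 12]
120 [25 35 24 24 26 26 25 36 25 24 27 26 25 23  0  0  0  0  0  0  0  0  0  0
  0 22 24 24 23 24 22 34 23 22 25 23]
178 [36 42 36 35 38 36 37 41 37 39 36 40 37 22  0  0  0  0  0  0  0  0  0  0
  0 18 34 35 35 33 34 40 33 37 34 36]
spokes [(10, 34), (15, 39), (70, 72), (75, 3), (130, 83), (255,
[... 186 characters left out ...]
101. 101. 101. 101. 102. 102. 102. 102. 102. 102.
 102. 102. 103. 103. 103. 103. 103. 103. 103. 103. 104. 104. 104. 104.
 104. 104. 104. 104. 104. 105. 105. 105. 105. 105. 105. 105. 106. 106.
 106. 106. 106. 106. 106. 106. 106. 106. 106. 107. 191. 191. 191. 191.
 191. 192. 192. 192. 192. 192. 192. 192. 192. 193. 193. 193. 193. 193.
 193. 193. 193. 194. 194. 194. 194. 194. 194. 194. 194. 195. 195. 195.
 195. 195. 195. 196. 196. 196. 196. 196. 196. 196. 196. 197. 197. 197.
 281. 281. 281. 282. 282. 282. 282. 282. 282. 282. 282. 283. 283. 283.
 283. 283. 283. 283. 284. 284. 284. 284. 284. 284. 284. 284. 284. 285.
 285. 285. 285. 285. 285. 286. 286. 286. 286. 286. 286. 286. 287. 287.
 287. 287.]
```

View pics/r1.png

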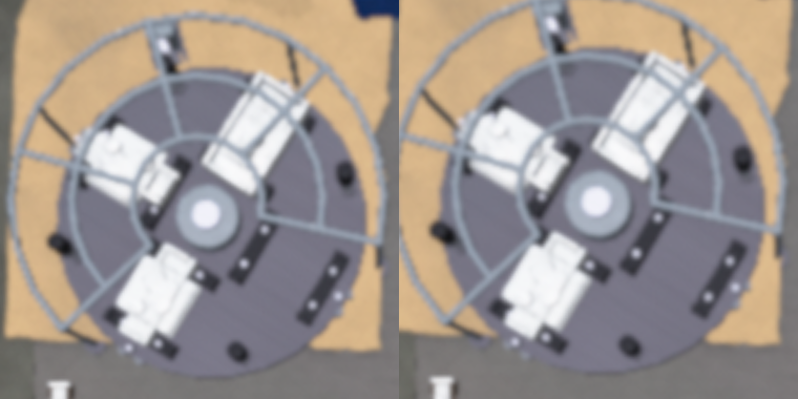

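The housing is the full-rectangle casting at the upper right (left panel px ~(257,132)), at about 329° on the table. The two flanged castings are at the upper left and lower left, and the bay at the lower right is empty. The guard opening is centred at about 194°, so the table needs about -135°. The grey plate at top-image px (357,238) is the nest.

```bash
cat >> h.py <<'E'
import json,os
from scipy.spatial.transform import Rotation as Ro
C=np.array([618.7,251.3])
def pose():
    "commanded pose = start pose then all issued final rows listed in log.json"
    p=np.array([180.23,546.007,231.299]); R=Ro.from_euler("x",0)
    R=Ro.from_rotvec(json.load(open("R0.json")))
    for r in json.load(open("log.json")):
        p=p+R.apply(np.array(r[:3])*10); R=R*Ro.from_euler("y",r[3],degrees=True)
    return p,R
def did(*r): 
    l=json.load(open("log.json")); l.append(r); json.dump(l,open("log.json","w"))
def go(*xyz):
    p,R=pose()
    for q in xyz: print("  shift cm",np.round(R.inv().apply(np.array(q)-p)/10,2))
def xang():
    p,R=pose(); x=R.as_matrix()[:,0]; return np.degrees(np.arctan2(x[1],x[0]))
def pol(a,r,z): return [C[0]+r*np.cos(np.radians(a)),C[1]+r*np.sin(np.radians(a)),z]
E
python3 - <<'E'
from h import *
json.dump([],open("log.json","w"))
R=Ro.from_rotvec(state()["eef_rot"]).as_matrix();print(np.round(R,3))
a=np.arctan2(R[1,0],R[0,0]);x=np.array([np.cos(a),np.sin(a),0]);y=np.array([0,0,-1.]);R=np.c_[x,y,np.cross(x,y)]
json.dump(Ro.from_matrix(R).as_rotvec().tolist(),open("R0.json","w"));print("xang",xang())
p=cams.snapshot("top");s=cams.snapshot("side")
b=(380,560,-130,70,2.)
cv2.imwrite("pics/nest.png",np.hstack([rect(p,30,*b),rect(s,30,*b)]))
for n,q in (("top",p),("side",s)):
    w=cloud(q);m=(abs(w[...,0]-468)<110)&(abs(w[...,1]+34)<90)
    k=w[m&(w[...,2]>22)&(w[...,2]<40)]; print(n,"dowel pts",np.round(k[:40],1).tolist())
    k=w[m&(w[...,2]>8)&(w[...,2]<17)][:,:2].astype(np.float32); print("plate",len(k),cv2.minAreaRect(k))
    for l in ("block_a_center","block_b_center","block_c_center"):print([(np.round(d["centre"]).tolist(),round(d["conf"],2)) for d in mark_of(q,l)][:4])
go(pol(206,145,230),pol(206,145,85))
E
```

```text
[[ 0.313 -0.    -0.95 ]
 [ 0.95   0.     0.313]
 [ 0.    -1.     0.   ]]
xang 71.7352237654122
top dowel pts [[532.8, -29.6, 31.7], [533.0, -32.4, 30.2], [532.7, -34.7, 32.7], [530.3, -29.7, 30.7], [530.2, -32.2, 31.2], [530.7, -35.1, 28.5], [531.3, -38.2, 24.4], [528.1, -30.0, 27.6], [528.0, -32.5, 28.8], [528.1, -35.2, 27.7], [528.0, -37.7, 28.5], [526.2, -30.5, 22.5], [526.3, -35.7, 22.4], [515.2, -66.4, 28.5], [515.2, -69.0, 28.1], [515.3, -71.7, 28.1], [513.1, -64.4, 23.7], [512.6, -66.4, 28.3], [512.2, -68.6, 31.1], [512.3, -71.3, 30.5], [510.1, -66.4, 27.3], [509.2, -68.2, 33.8], [510.1, -71.6, 27.7], [507.6, -66.6, 25.9], [507.5, -69.0, 27.3], [507.4, -71.5, 28.3], [434.6, -67.4, 30.5], [434.9, -70.5, 26.8], [434.5, -72.2, 33.0], [432.0, -67.3, 31.3], [431.9, -69.5, 33.8], [432.1, -72.6, 30.2], [432.4, -75.7, 26.6], [429.7, -67.7, 28.2], [429.4, -69.6, 32.5], [429.6, -72.5, 30.3], [429.7, -75.3, 28.6], [427.2, -70.4, 27.0], [427.2, -72.8, 27.7]]
plate 2341 ((484.26116943359375, -56.78510284423828), (184.93885803222656, 135.12362670898438), 0.6524456143379211)
[([680.0, -53.0,
[... 548 characters left out ...]
, -68.1, 29.6], [510.0, -69.0, 29.6], [511.0, -72.5, 32.0], [504.2, -71.0, 30.0], [506.7, -71.0, 29.2], [509.0, -71.5, 28.9], [510.8, -73.1, 29.5], [504.1, -71.2, 27.2], [506.0, -72.6, 27.7], [508.8, -72.0, 26.3], [510.8, -73.2, 26.6], [504.3, -70.7, 23.8], [506.0, -72.6, 24.7], [508.3, -73.2, 24.4], [511.1, -72.5, 22.9], [505.5, -73.8, 22.8], [507.8, -74.4, 22.6], [427.8, -66.6, 28.2], [429.2, -69.7, 30.2], [431.9, -68.6, 28.5], [424.8, -68.4, 27.7]]
plate 2051 ((481.86419677734375, -57.66790771484375), (188.63328552246094, 137.4521484375), 1.6653293371200562)
[]
[([429.0, 416.0, 8.0], 0.55)]
[([439.0, -267.0, 10.0], 0.84)]
  shift cm [-24.36   0.13 -40.49]
  shift cm [-24.36  14.63 -40.49]
```

View pics/nest.png

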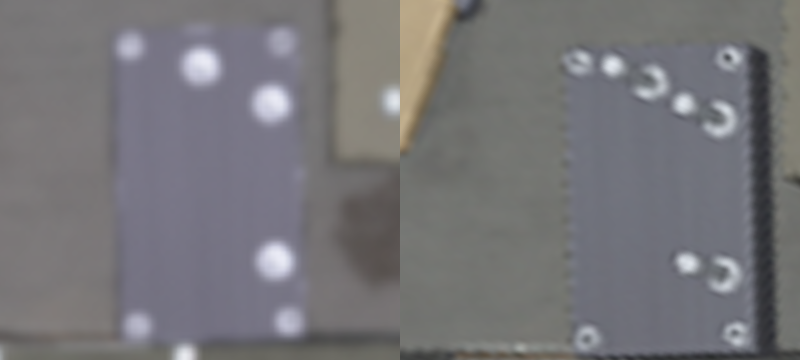

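Both views put the dowels (top panel px (200,66), (271,103), (274,260)) at about (528,-34), (509,-69) and (430,-70). That makes the nest about (468.6,-34.9) at +1.2°. Next I hover above the opening behind the post at 194°, with the jaws shut and turned to 104°.

```bash
python3 - <<'E'
from h import *
go(pol(208,145,200),pol(208,145,85))
E
```

```text
shift cm [-24.72   3.13 -40.85]
  shift cm [-24.72  14.63 -40.85]
```

>>> arm_command --increments '[0,-24.7,3.1,-40.8,-32.3,0,-24.7,3.1,-40.8,-32.3,0,-24.7,3.1,-40.8,-32.3,0,-24.7,3.1,-40.8,-32.3,0,-24.7,3.1,-40.8,-32.3,0,-24.7,3.1,-40.8,-32.3,0,-24.7,3.1,-40.8,-32.3,0,-24.7,3.1,-40.8,-32.3,0,-24.7,3.1,-40.8,-32.3,0,-24.7,3.1,-40.8,-32.3,0,-24.7,3.1,-40.8,-32.3,0,-24.7,3.1,-40.8,-32.3,0,-24.7,3.1,-40.8,-32.3,0,-24.7,3.1,-40.8,-32.3,0,-24.7,3.1,-40.8,-32.3,0,-24.7,3.1,-40.8,-32.3]' --newtons 60

```text
t: 3.53
ee_pos: [489.5, 184.6, 200.3]
eef_rot: [-1.082, -1.388, 1.388]
wrist_force: [-0.2, 0.0, -0.3]
finger_gap: 0.2
```

```bash
python3 - <<'E'
from h import *
did(-24.7,3.1,-40.8,-32.3);print(pose()[0],xang())
p,R=pose()
for a in [208]+list(range(205,148,-3)): print(a,np.round(R.inv().apply(np.array(pol(a,145,85))-p)/10,1),208-a)
E
```

```text
[490.262326   183.58051527 200.299     ] 104.0352237654122
208 [-0.  11.5 -0. ] 0
205 [ 0.7 11.5  0.1] 3
202 [ 1.4 11.5  0.3] 6
199 [ 2.2 11.5  0.3] 9
196 [ 3.  11.5  0.4] 12
193 [ 3.7 11.5  0.4] 15
190 [ 4.5 11.5  0.4] 18
187 [ 5.2 11.5  0.3] 21
184 [ 6.  11.5  0.2] 24
181 [ 6.7 11.5  0. ] 27
178 [ 7.5 11.5 -0.2] 30
175 [ 8.2 11.5 -0.4] 33
172 [ 8.9 11.5 -0.7] 36
169 [ 9.6 11.5 -1. ] 39
166 [10.3 11.5 -1.3] 42
163 [10.9 11.5 -1.7] 45
160 [11.6 11.5 -2.1] 48
157 [12.2 11.5 -2.5] 51
154 [12.8 11.5 -3. ] 54
151 [13.4 11.5 -3.5] 57
```

>>> arm_command --increments '[0,0,3.8,0,0,0,0,7.6,0,0,0,0,11.5,0,0,0,0,11.5,0,0,0,0.7,11.5,0.1,3,0,1.4,11.5,0.3,6,0,2.2,11.5,0.3,9,0,3.0,11.5,0.4,12,0,3.7,11.5,0.4,15,0,4.5,11.5,0.4,18,0,5.2,11.5,0.3,21,0,6.0,11.5,0.2,24,0,6.7,11.5,0,27,0,7.5,11.5,-0.2,30,0,8.2,11.5,-0.4,33,0,8.9,11.5,-0.7,36,0,9.6,11.5,-1.0,39,0,10.3,11.5,-1.3,42,0,10.9,11.5,-1.7,45,0,10.9,11.5,-1.7,45]'

```text
t: 5.2
ee_pos: [480.9, 295.4, 88.0]
eef_rot: [-1.418, -0.806, 0.801]
wrist_force: [1.5, -0.5, 0.6]
finger_gap: 0.1
```

```bash
cat >> h.py <<'E'
def posts(p):
    w=cloud(p); r=np.hypot(w[...,0]-C[0],w[...,1]-C[1])
    q=w[(w[...,2]>100)&(w[...,2]<117)&(abs(r-145)<11)][:,:2]-C
    a=np.degrees(np.arctan2(q[:,1],q[:,0]))%360
    h=np.histogram(a,120,(0,360))[0]
    z=np.exp(4j*np.radians(a)); print("posts mod 90:",round(np.degrees(np.angle(z.mean()))/4%90,1),"coh",round(abs(z.mean()),2),[(i*3,int(k)) for i,k in enumerate(h) if k>3])
def marks(p,*ls):
    for l in ls:
        for d in mark_of(p,l)[:3]:
            c=d["centre"];v=np.array(c[:2])-C
            print(l,np.round(c,1).tolist(),round(d["conf"],2),"r %.0f ang %.1f"%(np.hypot(*v),np.degrees(np.arctan2(v[1],v[0]))%360))
E
python3 - <<'E'
from h import *
did(10.9,11.5,-1.7,45)
s=state();print(s["t"],s["ee_pos"],s["wrist_force"])
p=cams.snapshot("top");posts(p);marks(p,"housing_center","other_a_center")
p0,R=pose()
for a in range(163,145,-2): print(a,np.round(R.inv().apply(np.array(pol(a,145,85))-p0)/10,1))
E
```

```text
5.2 [480.88554872 295.41341702  87.98430306] [ 1.49278821 -0.47799633  0.58135496]
posts mod 90: 63.2 coh 0.99 [(60, 20), (63, 21), (240, 19), (243, 21), (330, 20), (333, 19)]
housing_center [652.2, 161.0, 68.1] 0.92 r 96 ang 290.4
other_a_center [709.5, 281.3, 64.5] 0.66 r 96 ang 18.3
163 [0. 0. 0.]
161 [0.5 0.  0.2]
159 [1.  0.  0.2]
157 [1.5 0.  0.3]
155 [2.  0.  0.4]
153 [2.5 0.  0.4]
151 [3.  0.  0.5]
149 [3.5 0.  0.5]
147 [4.  0.  0.5]
```

>>> arm_command --increments '[0,0.5,0,0.2,2,0,1.0,0,0.2,4,0,1.5,0,0.3,6,0,2.0,0,0.4,8,0,2.5,0,0.4,10,0,3.0,0,0.5,12,0,3.5,0,0.5,14,0,3.5,0,0.5,14,0,3.5,0,0.5,14]'

```text
t: 6.1
ee_pos: [494.1, 326.1, 85.8]
eef_rot: [-1.482, -0.616, 0.615]
wrist_force: [-0.7, 0.4, -0.3]
finger_gap: 0.3
```

```bash
python3 - <<'E'
from h import *
did(3.5,0,.5,14)
s=state();print(s["t"],s["ee_pos"],s["wrist_force"])
p=cams.snapshot("top");posts(p);marks(p,"housing_center","other_a_center")
go(pol(151,145,85),pol(151,145,150),pol(242,145,150),pol(242,145,85))
E
```

```text
6.1 [494.09650563 326.07226653  85.780556  ] [-0.7337319   0.36197211 -0.28917955]
posts mod 90: 48.3 coh 0.99 [(45, 20), (48, 22), (225, 19), (228, 21), (315, 11), (318, 9)]
housing_center [625.5, 157.5, 67.9] 0.86 r 94 ang 274.1
other_a_center [714.7, 259.2, 66.2] 0.69 r 96 ang 4.7
  shift cm [-0.47  0.03 -0.16]
  shift cm [-0.47 -6.47 -0.16]
  shift cm [-10.35  -6.47 -18.33]
  shift cm [-10.35   0.03 -18.33]
```

>>> arm_command --increments '[0,-0.5,0,-0.2,0,0,-0.5,-3.2,-0.2,0,0,-0.5,-6.5,-0.2,0,0,-0.5,-6.5,-0.2,0,0,-10.3,-6.5,-18.3,-93,0,-10.3,-6.5,-18.3,-93,0,-10.3,-6.5,-18.3,-93,0,-10.3,-6.5,-18.3,-93,0,-10.3,-6.5,-18.3,-93,0,-10.3,-6.5,-18.3,-93,0,-10.3,-6.5,-18.3,-93,0,-10.3,-6.5,-18.3,-93,0,-10.3,-6.5,-18.3,-93,0,-10.3,-6.5,-18.3,-93,0,-10.3,-6.5,-18.3,-93,0,-10.3,-6.5,-18.3,-93,0,-10.3,-6.5,-18.3,-93,0,-10.3,-6.5,-18.3,-93,0,-10.3,-6.5,-18.3,-93,0,-10.3,-6.5,-18.3,-93]'

```text
t: 7.92
ee_pos: [550.5, 123.6, 150.3]
eef_rot: [-0.69, -1.793, 1.794]
wrist_force: [-0.2, 0.8, -0.5]
finger_gap: 0.1
```

```bash
python3 - <<'E'
from h import *
did(-10.3,-6.5,-18.3,-93)
s=state();print(s["t"],s["ee_pos"],s["eef_rot"],pose()[0],pose()[1].as_rotvec(),xang())
p=cams.snapshot("top");posts(p)
p,R=pose()
for a in [242]+list(range(239,160,-4)): print(a,np.round(R.inv().apply(np.array(pol(a,145,85))-p)/10,1),242-a)
E
```

```text
7.9167 [550.51708689 123.57559394 150.27466216] [-0.68955213 -1.79348904  1.79360399] [550.73364589 123.83609284 150.299     ] [-0.68825037 -1.79460213  1.79460213] 138.03522376541218
posts mod 90: 48.1 coh 0.99 [(45, 20), (48, 22), (135, 17), (138, 27), (225, 19), (228, 20), (315, 14), (318, 8), (321, 4)]
242 [-0.   6.5  0. ] 0
239 [0.7 6.5 0.2] 3
235 [1.7 6.5 0.4] 7
231 [2.7 6.5 0.5] 11
227 [3.7 6.5 0.5] 15
223 [4.7 6.5 0.4] 19
219 [5.7 6.5 0.3] 23
215 [6.7 6.5 0.1] 27
211 [ 7.7  6.5 -0.2] 31
207 [ 8.7  6.5 -0.5] 35
203 [ 9.6  6.5 -0.9] 39
199 [10.5  6.5 -1.3] 43
195 [11.4  6.5 -1.9] 47
191 [12.2  6.5 -2.4] 51
187 [13.   6.5 -3.1] 55
183 [13.7  6.5 -3.8] 59
179 [14.4  6.5 -4.5] 63
175 [15.1  6.5 -5.3] 67
171 [15.6  6.5 -6.1] 71
167 [16.2  6.5 -7. ] 75
163 [16.6  6.5 -7.9] 79
```

>>> arm_command --increments '[0,0,3.2,0,0,0,0,6.5,0,0,0,0,6.5,0,0,0,0.7,6.5,0.2,3,0,1.7,6.5,0.4,7,0,2.7,6.5,0.5,11,0,3.7,6.5,0.5,15,0,4.7,6.5,0.4,19,0,5.7,6.5,0.3,23,0,6.7,6.5,0.1,27,0,7.7,6.5,-0.2,31,0,8.7,6.5,-0.5,35,0,9.6,6.5,-0.9,39,0,10.5,6.5,-1.3,43,0,11.4,6.5,-1.9,47,0,12.2,6.5,-2.4,51,0,13.0,6.5,-3.1,55,0,13.7,6.5,-3.8,59,0,14.4,6.5,-4.5,63,0,14.4,6.5,-4.5,63]'

```text
t: 9.63
ee_pos: [474.2, 255.0, 86.9]
eef_rot: [-1.322, -1.015, 1.012]
wrist_force: [0.7, -0.5, 0.3]
finger_gap: -0.1
```

```bash
python3 - <<'E'
from h import *
did(14.4,6.5,-4.5,63)
s=state();print(s["t"],s["ee_pos"],s["wrist_force"])
p=cams.snapshot("top");posts(p);marks(p,"housing_center","other_a_center")
p,R=pose()
for a in (179,175,171,167,165,163,162,161,160,159,158,157): print(a,np.round(R.inv().apply(np.array(pol(a,145,85))-p)/10,1),179-a)
E
```

```text
9.6333 [474.19094333 254.96404263  86.86627896] [ 0.70865011 -0.48988476  0.32400849]
posts mod 90: 76.7 coh 0.99 [(72, 7), (75, 25), (78, 13), (252, 7), (255, 18), (342, 8), (345, 20), (348, 15)]
housing_center [539.1, 204.2, 65.4] 0.89 r 92 ang 210.6
other_a_center [670.7, 171.3, 66.6] 0.6 r 95 ang 303.0
other_a_center [427.2, 420.7, 10.7] 0.57 r 256 ang 138.5
other_a_center [466.2, -34.7, 24.2] 0.5 r 324 ang 241.9
179 [0. 0. 0.] 0
175 [1.  0.  0.2] 4
171 [2.  0.  0.4] 8
167 [3.  0.  0.4] 12
165 [3.5 0.  0.4] 14
163 [4.  0.  0.4] 16
162 [4.3 0.  0.4] 17
161 [4.5 0.  0.4] 18
160 [4.8 0.  0.4] 19
159 [5.  0.  0.4] 20
158 [5.3 0.  0.3] 21
157 [5.5 0.  0.3] 22
```

>>> arm_command --increments '[0,1.0,0,0.2,4,0,2.0,0,0.4,8,0,2.5,0,0.4,10,0,3.0,0,0.4,12,0,3.2,0,0.4,13,0,3.5,0,0.4,14,0,3.7,0,0.4,15,0,4.0,0,0.4,16,0,4.1,0,0.4,16.5,0,4.3,0,0.4,17,0,4.4,0,0.4,17.5,0,4.5,0,0.4,18,0,4.5,0,0.4,18,0,4.5,0,0.4,18]'

```text
t: 10.95
ee_pos: [481.5, 298.4, 85.2]
eef_rot: [-1.427, -0.776, 0.776]
wrist_force: [0.8, 0.7, 0.5]
finger_gap: 0.0
```

```bash
python3 - <<'E'
from h import *
did(4.5,0,.4,18)
s=state();print(s["t"],s["ee_pos"],s["wrist_force"])
p=cams.snapshot("top");posts(p);marks(p,"housing_center","other_a_center","opening")
w=cloud(p);g=w[(w[...,2]>118)&(w[...,2]<136)][:,:2]-C;r=np.hypot(*g.T);an=np.degrees(np.arctan2(g[:,1],g[:,0]))%360
for lo,hi in((122,142),(246,266),(0,30),(60,85),(305,325)):
    k=((abs(r-92)<16)|(abs(r-149)<16))&(an>lo)&(an<hi); print(lo,k.sum(),np.median(an[k]))
marks(cams.snapshot("side"),"housing_center","opening")
E
```

```text
10.95 [481.48671873 298.37696886  85.24762291] [0.80026556 0.70024595 0.53307232]
posts mod 90: 62.3 coh 0.99 [(57, 8), (60, 24), (63, 15), (237, 4), (240, 24), (243, 19), (327, 7), (330, 22), (333, 17)]
housing_center [528.4, 226.3, 68.5] 0.66 r 94 ang 195.5
other_a_center [648.0, 161.8, 64.4] 0.63 r 94 ang 288.1
122 0 nan
246 77 257.45901341403396
0 72 15.146225588006715
60 74 73.72369286353143
305 74 316.62826002903574
housing_center [529.7, 222.0, 66.9] 0.57 r 94 ang 198.2
  return _methods._mean(a, axis=axis, dtype=dtype,
  ret = ret.dtype.type(ret / rcount)
```

>>> arm_command --increments '[0,0.12,0,0,0.5,0,0.25,0,0,1,0,0.37,0,0,1.5,0,0.37,0,0,1.5,0,0.37,0,0,1.5,0,-1.0,0,0,-2,0,-1.5,0,0,-2,0,-1.5,0,0,-2]'

```text
t: 11.97
ee_pos: [472.8, 284.9, 85.1]
eef_rot: [-1.418, -0.8, 0.802]
wrist_force: [-0.3, -1.6, -0.6]
finger_gap: 0.2
```

```bash
python3 - <<'E'
from h import *
did(-1.5,0,0,-2)
s=state();print(s["t"],s["ee_pos"],s["wrist_force"])
p=cams.snapshot("top");posts(p);marks(p,"housing_center","other_a_center","opening")
p0,R=pose()
go(list(p0[:2])+[170],pol(195,95,170))
print(xang())
E
```

```text
11.9667 [472.8318876  284.91068541  85.1214707 ] [-0.31580018 -1.56637163 -0.5926797 ]
posts mod 90: 60.2 coh 0.99 [(57, 23), (60, 21), (237, 19), (240, 22), (327, 21), (330, 21)]
housing_center [528.1, 229.3, 70.6] 0.55 r 93 ang 193.6
other_a_center [645.0, 158.4, 66.3] 0.96 r 97 ang 285.8
  shift cm [-0.   -8.47 -0.  ]
  shift cm [-2.28 -8.47 -7.62]
59.03522376541221
```

>>> arm_command --increments '[0,0,-3.5,0,0,0,0,-7,0,0,0,-3,-10,3,-7,50,-3,-12,3,-14,100,-3,-12,3,-21,100,-3,-12,3,-28,100,-3,-12,3,-35,100,-3,-12,3,-42,100,-3,-12,3,-46.2,100,-3,-12,3,-46.2]'

```text
t: 13.0
ee_pos: [432.4, 275.5, 205.4]
eef_rot: [-1.071, -1.404, 1.403]
wrist_force: [-0.4, 0.4, 0.5]
finger_gap: 83.4
```

```bash
python3 - <<'E'
from h import *
did(-3,-12,3,-46.2)
s=state();print(s["t"],s["ee_pos"],pose()[0],xang(),s["finger_gap"])
p=cams.snapshot("top");q=cams.snapshot("side");posts(p)
for n,k in(("top",p),("side",q)):
    marks(k,"housing_center","other_a_center","opening")
    w=cloud(k);c=np.array(pol(195,95,0))
    m=(np.hypot(w[...,0]-c[0],w[...,1]-c[1])<70)&(w[...,2]>68)&(w[...,2]<92)
    g=w[m]; print(n,len(g),"z pct",np.round(np.percentile(g[:,2],[10,50,90]),1),cv2.minAreaRect(g[:,:2].astype(np.float32)))
b=(440,640,130,330,2)
cv2.imwrite("pics/h1.png",np.hstack([rect(p,80,*b),rect(q,80,*b)]))
E
```

```text
13.0 [432.3679954  275.47712361 205.44252781] [432.18598795 275.21756936 205.299     ] 105.2352237654122 83.40982039633566
posts mod 90: 60.2 coh 0.99 [(57, 23), (60, 20), (237, 19), (240, 21), (243, 5), (327, 22), (330, 21)]
housing_center [530.0, 226.3, 66.9] 0.83 r 92 ang 195.7
other_a_center [645.1, 159.9, 64.8] 0.69 r 95 ang 286.1
top 604 z pct [69.1 76.4 80. ] ((533.0422973632812, 228.07315063476562), (120.01345825195312, 60.0770263671875), 13.898301124572754)
housing_center [527.3, 228.7, 63.7] 0.87 r 94 ang 193.9
other_a_center [645.5, 162.7, 64.0] 0.91 r 93 ang 286.8
side 448 z pct [69.2 74.9 78.5] ((524.4739990234375, 226.59259033203125), (111.7079849243164, 64.74528503417969), 13.533568382263184)
```

View pics/h1.png

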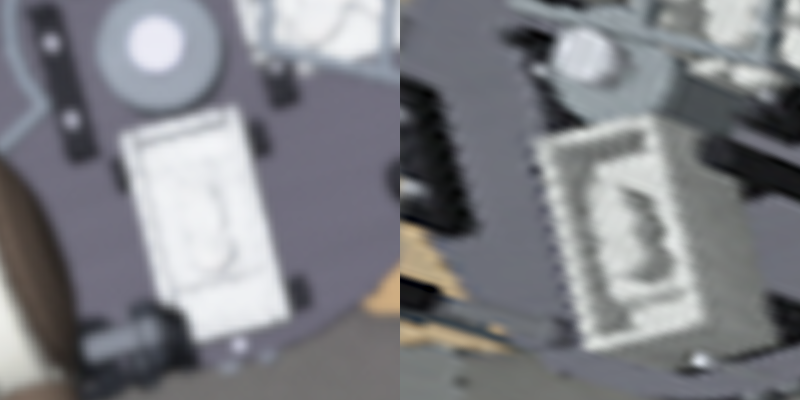

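The top view shows the housing squarely in the opening (rectified corners about (122,131), (237,105), (290,318), (180,345)). Posts and guard spokes both give 195.2°. The side view agrees within a few mm.

```bash
python3 - <<'E'
from h import *
go([527.3,226.8,205],[527.3,226.8,120],[527.3,226.8,49])
E
```

```text
shift cm [-7.17  0.03 -7.9 ]
  shift cm [-7.17  8.53 -7.9 ]
  shift cm [-7.17 15.63 -7.9 ]
```

>>> arm_command --increments '[100,-3.6,0,-4,0,100,-7.2,0,-7.9,0,100,-7.2,0,-7.9,0,100,-7.2,3.5,-7.9,0,100,-7.2,7,-7.9,0,100,-7.2,9,-7.9,0,100,-7.2,11,-7.9,0,100,-7.2,13,-7.9,0,100,-7.2,14.5,-7.9,0,100,-7.2,15.6,-7.9,0,100,-7.2,15.6,-7.9,0]'

```text
t: 14.32
ee_pos: [525.4, 226.1, 46.7]
eef_rot: [-1.068, -1.398, 1.405]
wrist_force: [-0.7, 0.5, 0.8]
finger_gap: 85.6
```

>>> arm_command --increments '[50,0,0,0,0,30,0,0,0,0,30,0,0,0,0,0,0,0,0,0,0,0,0,0,0,0,0,0,0,0,0,0,0,0,0,0,0,0,0,0,0,0,0,0,0]' --newtons 40

```text
t: 15.07
ee_pos: [528.7, 226.8, 51.0]
eef_rot: [-1.074, -1.405, 1.401]
wrist_force: [-1.5, -0.7, 6.6]
finger_gap: 59.4
```

>>> arm_command --increments '[0,0,-0.5,0,0,0,0,-1.5,0,0,0,0,-3,0,0,0,0,-5,0,0,0,0,-8,0,0,0,0,-11,0,0,0,0,-11,0,0]'

```text
t: 15.65
ee_pos: [531.2, 227.4, 166.9]
eef_rot: [-1.08, -1.412, 1.396]
wrist_force: [0.9, 0.2, -0.3]
finger_gap: 59.1
```

```bash
python3 - <<'E'
from h import *
did(-7.2,15.6,-7.9,0);did(0,-11,0,0)
s=state();print(s["t"],s["ee_pos"],pose()[0],s["wrist_force"],s["finger_gap"],xang())
p=cams.snapshot("side");marks(p,"housing_center","other_a_center");q=cams.snapshot("top");marks(q,"housing_center","other_a_center")
cv2.imwrite("pics/lift.png",cv2.resize(p["color"][90:260,200:400,::-1],None,fx=3,fy=3))
for xy in ((468.6,-34.9),(458,-22)): go([*xy,140],[*xy,40])
E
```

```text
15.65 [531.18705491 227.38689285 166.88383606] [527.32987518 226.50780934 159.299     ] [ 0.87981083  0.2387974  -0.34250286] 59.06447691652523 105.2352237654122
housing_center [530.7, 227.9, 178.8] 0.81 r 91 ang 194.9
other_a_center [649.4, 162.7, 66.7] 0.64 r 94 ang 289.1
housing_center [526.1, 228.5, 174.1] 0.71 r 95 ang 193.8
other_a_center [644.1, 159.4, 67.6] 0.95 r 95 ang 285.5
other_a_center [471.5, -32.5, 3.1] 0.62 r 320 ang 242.6
  shift cm [-23.68   1.93  12.54]
  shift cm [-23.68  11.93  12.54]
  shift cm [-22.16   1.93  13.22]
  shift cm [-22.16  11.93  13.22]
```

View pics/lift.png

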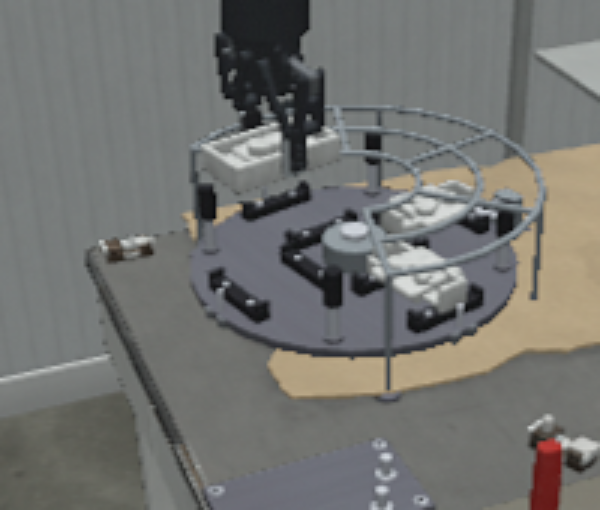

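The housing is held level and lifted (centre px ~(270,150) in the crop). The other castings are still in their bays.

>>> arm_command --increments '[0,-2.5,0,1.5,2,0,-5.5,0,3.3,4,0,-8.5,0,5,7,0,-11.5,0,6.8,10,0,-14.5,0,8.6,14,0,-17.5,0,10.4,14,0,-20,0.5,12,14,0,-21.5,0.9,12.8,14,0,-22.4,0.9,13.3,14,0,-22.4,0.9,13.3,14,0,-22.4,3.5,13.3,14,0,-22.4,6,13.3,14,0,-22.4,8.5,13.3,14,0,-22.4,10.5,13.3,14,0,-22.4,12,13.3,14,0,-22.4,13,13.3,14,0,-22.4,13.8,13.3,14,0,-22.4,13.8,13.3,14,0,-22.4,13.8,13.3,14]'

```text
t: 17.53
ee_pos: [458.2, -24.3, 21.6]
eef_rot: [-1.199, -1.226, 1.225]
wrist_force: [0.6, 0.5, -1.7]
finger_gap: 59.6
```

```bash
python3 - <<'E'
from h import *
did(-22.4,13.8,13.3,14)
s=state();print(s["t"],s["ee_pos"],pose()[0],s["wrist_force"],s["finger_gap"],xang(), Ro.from_rotvec(s["eef_rot"]).as_matrix()[:,0])
b=(380,560,-130,70,2)
for n in("top","side"):
    p=cams.snapshot(n);marks(p,"housing_center","seat"); w=cloud(p)
    m=(abs(w[...,0]-468)<90)&(abs(w[...,1]+30)<60)&(w[...,2]>44)&(w[...,2]<56);g=w[m];print(n,len(g),cv2.minAreaRect(g[:,:2].astype(np.float32)),np.median(g[:,2]))
    cv2.imwrite(f"pics/n_{n}.png",rect(p,48,*b))
a=np.hstack([cv2.imread("pics/n_top.png"),cv2.imread("pics/n_side.png")]);cv2.imwrite("pics/n1.png",a)
E
```

```text
17.5333 [458.24245094 -24.26492266  21.56575054] [457.86739945 -24.56979712  21.299     ] [ 0.59762349  0.47750721 -1.69767073] 59.61769148366237 91.2352237654122 [-2.20718155e-02  9.99756386e-01  5.47766354e-05]
housing_center [459.3, -20.4, 35.1] 0.66 r 315 ang 239.6
seat [679.0, -58.0, 5.8] 0.54 r 315 ang 281.0
top 87 ((425.47515869140625, -25.611557006835938), (58.22651672363281, 40.13146209716797), 89.94291687011719) 47.826322500544144
housing_center [458.1, -26.1, 36.7] 0.97 r 321 ang 239.9
seat [466.2, -35.0, 26.1] 0.68 r 324 ang 242.0
side 367 ((455.762939453125, -29.57488250732422), (84.25057983398438, 110.66915130615234), 89.84416198730469) 48.36875859145696
```

View pics/n1.png

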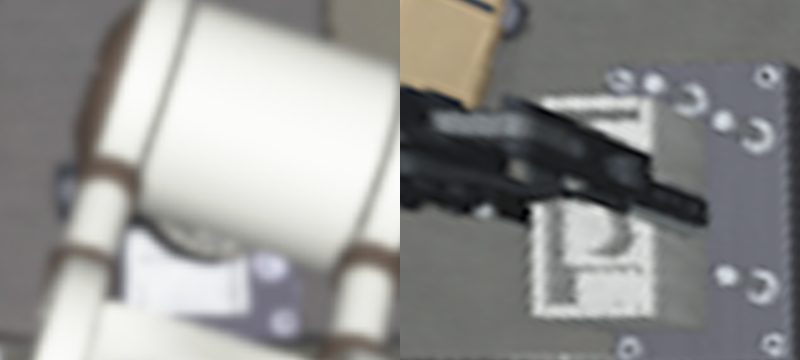

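>>> arm_command --increments '[0,0,0.4,0,0,0,0,0.8,0,0,0,0,0.9,0,0,0,0,0.9,0,0,0,0,0.9,0,0]'

```text
t: 18.25
ee_pos: [457.6, -24.5, 12.1]
eef_rot: [-1.198, -1.225, 1.225]
wrist_force: [-0.1, 0.4, -1.8]
finger_gap: 59.2
```

>>> arm_command --increments '[0,0,0.1,0,0,0,0,0.1,0,0,0,0,0.1,0,0]'

```text
t: 18.5
ee_pos: [457.9, -24.6, 11.3]
eef_rot: [-1.199, -1.225, 1.225]
wrist_force: [0.4, -0.2, -1.6]
finger_gap: 59.0
```

>>> arm_command --increments '[0,0,0.05,0,0,0,0,0.1,0,0,0,0,0.1,0,0,0,0,0.1,0,0]'

```text
t: 18.83
ee_pos: [458.0, -24.6, 11.0]
eef_rot: [-1.199, -1.225, 1.225]
wrist_force: [-4.7, 1.2, 7.9]
finger_gap: 59.0
```

>>> arm_command --increments '[0,0,0.05,0,0,0,0,0.1,0,0,0,0,0.1,0,0,0,0,0.1,0,0]'

```text
t: 19.17
ee_pos: [458.0, -24.6, 11.0]
eef_rot: [-1.198, -1.224, 1.226]
wrist_force: [-7.4, 2.4, 18.8]
finger_gap: 59.1
```

>>> arm_command --increments '[0,-0.2,-0.15,0,0,0,-0.4,-0.15,0,0,0,-0.6,-0.15,0,0,0,-0.8,-0.15,0,0,0,-0.8,-0.15,0,0]' --newtons 25

```text
t: 19.58
ee_pos: [458.5, -33.0, 11.0]
eef_rot: [-1.2, -1.225, 1.225]
wrist_force: [0.1, 0.4, 2.5]
finger_gap: 59.6
```

>>> arm_command --increments '[0,-0.05,0,0,0,0,-0.1,0,0,0,0,-0.15,0,0,0,0,-0.15,0,0,0]'

```text
t: 19.92
ee_pos: [458.4, -34.0, 11.0]
eef_rot: [-1.199, -1.226, 1.225]
wrist_force: [0.4, 3.5, 5.1]
finger_gap: 59.3
```

Contact is starting in y, so I push a little further.

>>> arm_command --increments '[0,-0.05,0,0,0,0,-0.1,0,0,0,0,-0.1,0,0,0,0,-0.1,0,0,0]'

```text
t: 20.25
ee_pos: [458.4, -34.3, 11.1]
eef_rot: [-1.198, -1.226, 1.224]
wrist_force: [0.7, 6.3, 6.4]
finger_gap: 59.4
```

>>> arm_command --increments '[0,-0.05,0,0,0,0,-0.1,0,0,0,0,-0.1,0,-0.3,0,0,-0.1,0,-0.6,0,0,-0.1,0,-0.8,0,0,-0.1,0,-0.8,0,0,-0.1,0,-0.8,0]'

```text
t: 20.83
ee_pos: [462.7, -34.4, 11.0]
eef_rot: [-1.19, -1.221, 1.229]
wrist_force: [-16.0, 8.7, 25.3]
finger_gap: 59.5
```

>>> arm_command --increments '[0,0,0,-0.05,0,0,0,0,-0.1,0,0,0,0,-0.15,0,0,0,0,-0.2,0,0,0,0,-0.2,0]'

```text
t: 21.25
ee_pos: [464.2, -34.4, 11.0]
eef_rot: [-1.189, -1.22, 1.229]
wrist_force: [-18.6, 8.8, 27.9]
finger_gap: 59.3
```

>>> arm_command --increments '[0,0.1,-0.1,0,0,0,0.15,-0.2,0,0,0,0.15,-0.2,0,0,0,0.15,-0.2,0,0]'

```text
t: 21.58
ee_pos: [467.3, -34.2, 12.1]
eef_rot: [-1.197, -1.224, 1.225]
wrist_force: [-0.0, 1.8, -1.2]
finger_gap: 59.2
```

```bash
python3 - <<'E'
from h import *
did(0,.9,0,0);did(0,.1,0,0);did(0,.1,0,0);did(0,.1,0,0)
did(-.8,-.15,0,0);did(-.15,0,0,0);did(-.1,0,0,0);did(-.1,0,-.8,0);did(0,0,-.2,0);did(.15,-.2,0,0)
s=state();print(s["t"],s["ee_pos"],pose()[0],s["wrist_force"],s["moment"],s["finger_gap"],Ro.from_rotvec(s["eef_rot"]).as_matrix().round(3))
p=cams.snapshot("side");marks(p,"housing_center","seat")
cv2.imwrite("pics/n2.png",cv2.resize(p["color"][220:320,240:380,::-1],None,fx=5,fy=5,interpolation=cv2.INTER_CUBIC))
E
```

```text
21.5833 [467.29674952 -34.15986763  12.12515903] [468.08064616 -34.3519028   12.799     ] [-0.03180943  1.80531535 -1.19802518] [0.32516523 0.18976808 0.07538298] 59.23980284783042 [[-0.022 -0.002 -1.   ]
 [ 1.     0.    -0.022]
 [ 0.    -1.     0.002]]
housing_center [465.9, -33.9, 25.3] 0.82 r 324 ang 241.8
seat [468.5, -35.0, 25.1] 0.69 r 323 ang 242.3
```

View pics/n2.png

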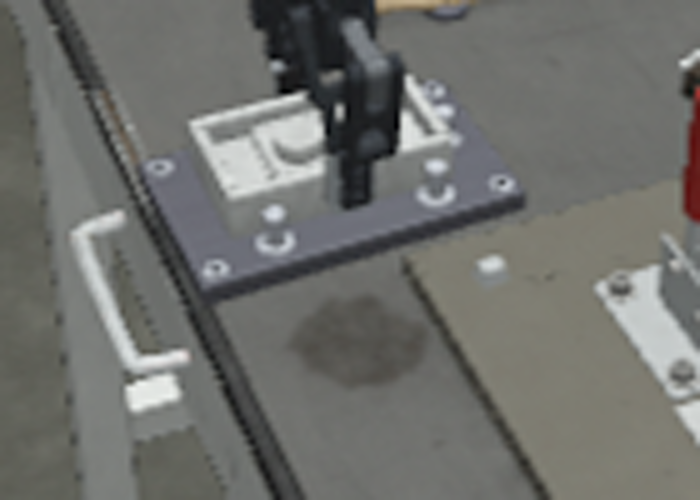

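The housing sits beside both long-side dowels (crop px (275,215), (437,168)), and its far end is just short of the end dowel (447,108). I continue +x while barely floating.

>>> arm_command --increments '[0,0,0,-0.05,0,0,0,0,-0.1,0,0,0,0,-0.1,0,0,0,0,-0.1,0]'

```text
t: 22.07
ee_pos: [468.8, -34.2, 12.6]
eef_rot: [-1.198, -1.225, 1.225]
wrist_force: [-1.5, 2.0, -3.4]
finger_gap: 59.4
```

>>> arm_command --increments '[0,0,0,-0.05,0,0,0,0,-0.1,0,0,0,0,-0.1,0,0,0,0,-0.1,0]'

```text
t: 22.4
ee_pos: [470.0, -34.2, 12.8]
eef_rot: [-1.199, -1.225, 1.225]
wrist_force: [-0.8, 3.3, -2.6]
finger_gap: 59.5
```

>>> arm_command --increments '[0,0,0,-0.05,0,0,0,0,-0.1,0,0,0,0,-0.15,0,0,0,0,-0.15,0]'

```text
t: 22.73
ee_pos: [470.3, -34.2, 12.6]
eef_rot: [-1.196, -1.223, 1.227]
wrist_force: [-7.3, 2.0, 1.7]
finger_gap: 59.1
```

>>> arm_command --increments '[0,0,0,-0.05,0,0,0,0,-0.1,0,0,0,0,-0.15,0,0,0,0,-0.15,0]'

```text
t: 23.07
ee_pos: [470.4, -34.1, 12.2]
eef_rot: [-1.193, -1.221, 1.228]
wrist_force: [-11.1, 1.0, 4.5]
finger_gap: 59.5
```

>>> arm_command --increments '[0,0,0.05,0.1,0,0,0,0.12,0.15,0,0,0,0.17,0.2,0,0,0,0.17,0.2,0,0,0,0.17,0.2,0]'

```text
t: 23.48
ee_pos: [470.3, -34.2, 11.1]
eef_rot: [-1.197, -1.224, 1.226]
wrist_force: [-5.5, 4.6, 0.5]
finger_gap: 59.0
```

>>> arm_command --increments '[75,0,0,0,0,80,0,0,0,0,90,0,0,0,0,100,0,0,0,0,100,0,0,0,0,100,0,-1,0,0,100,0,-3,0,0,100,0,-5,0,0,100,0,-8,0,0,100,0,-11,0,0,100,0,-14,0,0,100,0,-14,10,0,100,0,-14,10,0,100,0,-14,10,0,100,0,-14,10,0]'

```text
t: 24.73
ee_pos: [368.3, -36.0, 151.0]
eef_rot: [-1.199, -1.224, 1.225]
wrist_force: [1.4, -0.2, 0.3]
finger_gap: 85.6
```

```bash
python3 - <<'E'
from h import *
did(0,0,-.1,0);did(0,0,-.1,0);did(0,0,-.15,0);did(0,0,-.15,0);did(0,.17,.2,0);did(0,-14,10,0)
s=state();print(s["t"],s["ee_pos"],pose()[0],s["wrist_force"])
b=(380,560,-130,70,2);o=[]
for n in("top","side"):
    p=cams.snapshot(n);marks(p,"housing_center","seat");w=cloud(p)
    m=(abs(w[...,0]-468)<75)&(abs(w[...,1]+34)<50);z=w[...,2]
    g=w[m&(z>33)&(z<48)];print(n,len(g),cv2.minAreaRect(g[:,:2].astype(np.float32)),np.percentile(z[m&(z>34)&(z<48)],[50,90,98]))
    A=np.c_[g[:,:2]-g[:,:2].mean(0),np.ones(len(g))];print("top slope",np.linalg.lstsq(A[g[:,2]>37],g[g[:,2]>37][:,2],rcond=None)[0])
    o.append(rect(p,38,*b))
cv2.imwrite("pics/n3.png",np.hstack(o))
E
```

```text
24.7333 [368.30677815 -35.96554661 150.95104712] [371.10318705 -36.44293682 151.099     ] [ 1.40732807 -0.17533054  0.27366149]
housing_center [471.6, -33.1, 27.4] 0.58 r 320 ang 242.7
seat [467.1, -35.4, 24.9] 0.78 r 324 ang 242.1
seat [469.9, -32.0, 27.7] 0.75 r 320 ang 242.3
top 307 ((470.2843933105469, -33.74040222167969), (57.679534912109375, 109.13016510009766), 89.41584777832031) [37.76383652 40.91810595 42.64958646]
top slope [-8.41491761e-03 -9.37275769e-03  3.92132382e+01]
housing_center [472.8, -35.2, 23.0] 0.58 r 322 ang 243.0
seat [465.2, -33.4, 28.2] 0.74 r 323 ang 241.7
seat [645.0, 160.4, 64.9] 0.19 r 95 ang 286.1
side 468 ((466.9546813964844, -35.579471588134766), (110.44754791259766, 64.03599548339844), 1.8505704402923584) [37.11245812 39.17586448 40.1171132 ]
top slope [-6.84017298e-04  2.65076766e-03  3.82872793e+01]
```

View pics/n3.png

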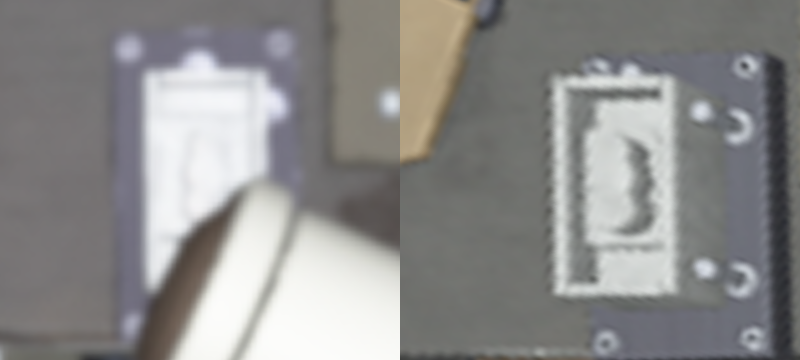

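The housing rests against the end dowel (top-panel px (199,62)) and the long-side dowel (277,103). In the side view its centre is about (468,-38). The same camera put the dowel-derived seat at (467.5,-37.8), so they match to about 0.5 mm. I check the other castings and blocks, then hand in.

```bash
python3 - <<'E'
from h import *
from rig import order
p=cams.snapshot("top");posts(p);marks(p,"other_a_center","block_a_center","block_b_center")
q=cams.snapshot("side");marks(q,"other_a_center","block_a_center","block_c_center","housing_center")
print(state()["t"],order.job_done())
E
```

```text
posts mod 90: 60.4 coh 0.99 [(57, 20), (60, 22), (147, 20), (150, 26), (237, 19), (240, 22), (243, 5), (327, 21), (330, 21), (333, 4)]
other_a_center [642.7, 161.7, 63.4] 0.95 r 93 ang 285.0
block_a_center [677.7, -54.9, 8.5] 0.73 r 312 ang 280.9
block_b_center [425.4, 420.8, 8.2] 0.66 r 257 ang 138.8
other_a_center [642.3, 163.7, 65.8] 0.9 r 91 ang 285.1
block_a_center [682.5, -50.6, 9.4] 0.66 r 309 ang 281.9
block_c_center [438.1, -260.9, 8.8] 0.67 r 543 ang 250.6
block_c_center [471.0, -33.9, 26.3] 0.17 r 321 ang 242.6
housing_center [469.8, -36.2, 23.3] 0.66 r 324 ang 242.6
the job is handed in; nothing more can be done
25.4833 None
```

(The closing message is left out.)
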